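Lay out the cook's station for service

TASK

Lay out the cook's station before service. In the wooden caddy, stand the brown pepper mill in the wide middle bay, the white-topped salt shaker in the bay to its left and the clear glass spice jar in the bay to its right (left and right as seen from the caddy's slot side), and lay the tongs that are locked shut along the slot in front of them; the tongs that stand open are still in use, so lay them flat inside the white drip tray. Keep the mill, shaker and jar upright throughout, and do not disturb the oil bottle or the glass tumbler.

Things in the scene. Friction and masses are not known exactly. Their poses are not given: they have to be found in the camera images.
- caddy: Fixed beech tray, 145 (x) x 232 mm (y), origin under its centre. Slot side at -x; seen from there +y is left. Floor 6 mm up; walls 8, dividers 7 thick, tops 18 up; back wall 26, rail on it 44 up. Slot 48 (x) x 216 at x=-40.5, y=0: fingers cannot enter beside tongs, so grip these by the upper part, tips 20 up. Bays 74 deep at x=+27.5: middle 74 wide at y=0, left 64 wide at y=+76, right 64 at y=-76.
- drip_tray: Fixed white stoneware tray, 146 mm (its x) by 232 mm (its y), origin at the centre of its underside. Floor 5 mm thick, rim 7 mm thick and 14 mm high; inside 132 by 218 mm.
- tongs_shut: Small steel kitchen tongs, red grips and tips, ratcheted shut (pull ring out at the hinge end), rigid. They lie on their side, 26 mm high; 22 wide over the grips (x=-33 to +23 mm, from 2 to 24 mm up), 19 over the jaws. Origin on the underside on the mid-line, z up, x along them: hinge pin at -73, jaw tips +97, ring end -98. 90 g, centre of mass near x=+15.
- tongs_open: The same tongs, spring open in a V, each arm 0.2 rad off the mid-line: 86 mm wide over the jaws, 48 over the grips at x=-10 mm, 20 at x=-70; 26 high, lying on their side. Origin on the underside on the mid-line, z up, x along it: hinge pin at -73, jaw tips +92, ring end -92. 5 N at the grips squeezes them to 22 mm; let go, they spring open. 90 g, centre of mass near x=-10.
- pepper_mill: Turned brown wooden pepper mill with a small steel knob, 58 mm diameter, 170 mm tall; the foot is 58 mm wide, the round head (123 to 159 mm up) 50 mm wide. Origin at the centre of its underside, z up. About 180 g.
- salt_shaker: White salt shaker with a light grey perforated cap, 44 mm diameter, 90 mm tall; cap (above 74 mm) 34 mm wide. Origin at the centre of its underside, z up. About 100 g.
- spice_jar: Clear spice jar with a blue and white label and a dark brown lid with a red and blue sticker on top, 41 mm diameter over its whole height, 105 mm tall. Origin at the centre of its underside, z up. About 110 g.
- oil_bottle: Bystander: dark green oil bottle, 61 mm diameter, 268 mm tall, loose; leave it standing. Origin at the centre of its underside.
- tumbler: Bystander: clear glass tumbler, 81 mm diameter, 92 mm tall, loose; leave it standing. Origin at the centre of its underside.

How it is judged:
At the end, for the whole second after the job is handed in: All released, at rest, flat or upright (0.1 rad) on the floor of their places: mill in the middle bay (12 mm), shaker left (19 mm across the row, 14 along), jar right (20, 15), shut tongs in the slot (18 across, 20 along), open tongs in the drip tray (35 mm from its centre) (x of pepper_mill in the frame of caddy between 0.0155 and 0.0395 m and y of pepper_mill in the frame of caddy between -0.012 and 0.012 m and z of each of pepper_mill, salt_shaker, spice_jar, tongs_shut in the frame of caddy below 0.01 m and angle between each of pepper_mill, salt_shaker, spice_jar, tongs_shut, tongs_open's own z axis and vertical below 0.1 rad and linear speed of each of pepper_mill, salt_shaker, spice_jar, tongs_shut, tongs_open below 0.02 m/s and angular speed of each of pepper_mill, salt_shaker, spice_jar, tongs_shut, tongs_open below 0.2 rad/s and contact force between the fingers and pepper_mill below 0.05 N and x of salt_shaker in the frame of caddy between 0.0085 and 0.0465 m and y of salt_shaker in the frame of caddy between 0.062 and 0.09 m and contact force between the fingers and salt_shaker below 0.05 N and x of spice_jar in the frame of caddy between 0.0075 and 0.0475 m and y of spice_jar in the frame of caddy between -0.091 and -0.061 m and contact force between the fingers and spice_jar below 0.05 N and x of tongs_shut in the frame of caddy between -0.0585 and -0.0225 m and y of tongs_shut in the frame of caddy between -0.02 and 0.02 m and contact force between the fingers and tongs_shut below 0.05 N and x of tongs_open in the frame of drip_tray between -0.035 and 0.035 m and y of tongs_open in the frame of drip_tray between -0.035 and 0.035 m and z of tongs_open in the frame of drip_tray below 0.009 m and contact force between the fingers and tongs_open below 0.05 N); the robot touches nothing.
It fails at once if the oil bottle was shifted by more than 25 mm or tipped (distance of oil_bottle from where it was at the start of the episode above 0.025 m or angle between oil_bottle's own z axis and vertical above 0.35 rad).
It fails at once if the tumbler was shifted by more than 25 mm or tipped (distance of tumbler from where it was at the start of the episode above 0.025 m or angle between tumbler's own z axis and vertical above 0.35 rad).
It fails at once if the mill was laid over (tilted past 45 degrees) (angle between pepper_mill's own z axis and vertical above 0.785 rad).
It fails at once if the shaker was laid over (tilted past 45 degrees) (angle between salt_shaker's own z axis and vertical above 0.785 rad).
It fails at once if the jar was laid over (tilted past 45 degrees) (angle between spice_jar's own z axis and vertical above 0.785 rad).
It also fails if it takes over 118 s, if anything falls off the work surface, if the arm or the gripper's body presses on something with over 40 N, if the wrist force passes 120 N, or if a joint passes its speed limit or range.

ROBOT

A 6-joint arm with a two-finger parallel gripper is mounted at the origin on the work surface; the furniture and walls round the work are solid. World frame = base frame: x ahead of the robot, y to its left, z up, the work surface at z = 0. Lengths are in m, angles in rad, forces in N, time in s.
With the tool pointing down it reaches from about 0.3 to 0.75 m from the base axis. Payload 8.5 kg.
Tool frame: the origin (TCP) lies between the finger pads; the fingertips stand 14 mm ahead of it and the grasp point (between the pads) lies 5 mm behind it; z points along the fingers, y is the line along which they close (so a half turn about z gives the same grasp; the last joint's range is limited). The gripper opens to 88 mm and grips with 3 to 60 N. Pads are 18 mm wide; open, the fingers measure 123 mm over their backs; the gripper's body (75 mm by 187 mm) begins 45 mm behind the grasp point.
Start: joints at [-0.215, 0.381, 1.297, -0, 1.464, -0.215], TCP at [0.55, 0, 0.253] pointing down, gripper open.
Joint ranges: [-3.11, 3.11], [-0.89, 2.33], [0.22, 2.48], [-1.42, 4.56], [0.17, 2.85], [-2.88, 2.88]. Speed limits (rad/s): [2.39, 2.39, 3.14, 3.14, 3.14, 3.14].

INTERFACE

Orientations are given as a unit quaternion [x, y, z, w].
In Python, from plant import r gives the robot as it stands.
- The arm moves only by the tool shift_gripper, called after "Call:" in YAML: its name, and indented under it one key for each argument. Schema: {"type":"object","properties":{"plan":{"type":"object","properties":{"increments":{"type":"array","items":{"type":"array","items":{"type":"number"},"minItems":7,"maxItems":7},"minItems":1,"maxItems":8}},"additionalProperties":false,"required":["increments"]},"grip_force":{"type":"number"},"only":{"type":"string"},"quiet":{"type":"boolean"},"lines":{"type":"string"}},"required":["plan"],"additionalProperties":false}. plan is an object whose key "increments" holds a list of rows, 1 to 8 of them, each of 7 numbers: dx, dy, dz in fractions of the full range, 1 being 40 cm, then a rotation vector rx, ry, rz in normalised numbers (1 is 180 degrees), then the finger opening in m; each row shifts and turns the commanded pose from where the row before left it, along the tool's axes as they then stand; what a row does not reach is not made up. A row lasts 1/12 s, in which the tool goes at most 0.0417 m and 0.125 rad, less where a joint would pass 70% of its speed; a pose out of reach is approached as far as the arm can. The fingers move at their own pace and stop on an object; grip_force is the grip in N (left out, the last holds). Time passes only in rows, so rows that do not move let the fingers close. The tool returns the time, the measured TCP pose, the force, the opening and the grip force at its end. only (a regular expression) keeps the lines of the reply that match it, lines (a string "A,B") keeps lines A to B, and quiet returns only ok. No shift or turn number may pass 1 either way. Input that does not fit is refused with a message, and nothing moves.
- r.sense(): the state, without advancing time (a new reading comes with each control period).
- r.snapshot(name): name is "scene" or "side" or "wrist"; returns a dict with "img" (420x560x3 uint8, red, green, blue), "camera_matrix" (3x3 intrinsics, pixels), "distortion" ([k1, k2, p1, p2, k3] as OpenCV has them; the pictures are not rectified), "camera_from_world" (4x4, takes a point from world to camera coordinates). Camera axes: x right, y up, looking along -z (the intrinsics and any distortion apply to the point x, -y, -z); pixel columns grow to the right and rows downward; lengths in m; the calibration is good to about 2 mm. A picture is of the moment at which its call begins. There is no depth.
- r.close_job(): hands the job in; it is judged then, once.
The state is a dict: "time": time; "q": joint angles; "qd": joint speeds; "joint_torque": joint torques, N m; "position": TCP position; "tool_rot": TCP orientation; "force": force on the tool from outside, world axes, zero at the start; "wrist_torque": the same for the moment, N m; "grip_width": finger opening in m; "grasp_force": force on a finger pad.
Only numpy, scipy, OpenCV 4.12 (cv2) and the standard library are available. Lean on these libraries where they do the work, as an engineer would, in place of code of your own. Each camera call takes 0.05 s, during which the arm holds its last target. There are 200 camera calls.

## Working session

There is one attempt and no reset: what is moved stays moved. The work goes in short steps, Python scripts to look and compute and a tool call to move; the robot and the scene stay as the last step left them, time stands still between calls to the robot, and variables do not carry over. Pictures are saved under pics/ and viewed, at most 14 in all, crops included, and the job is handed in when it is done.

```bash
ls; mkdir -p pics; python3 - <<'E'
from plant import r
import cv2,numpy as np
for n in ("scene","side"):
    s=r.snapshot(n); cv2.imwrite(f"pics/{n}0.png",s["img"][:,:,::-1]); print(n,s["camera_matrix"],s["distortion"],s["camera_from_world"])
    np.savez(f"{n}0.npz",**{k:np.array(v) for k,v in s.items()})
print(r.sense())
E
```

```text
pics
plant.py
scene [[453.11612004   0.         282.89980451]
 [  0.         453.11612004 216.64848077]
 [  0.           0.           1.        ]] [0.03389061 0.         0.         0.         0.        ] [[ 0.69255071 -0.7213398   0.00651212 -0.37367239]
 [ 0.53487804  0.51954612  0.66631623 -0.30899191]
 [-0.48402376 -0.45797459  0.74564085 -1.23467437]
 [ 0.          0.          0.          1.        ]]
side [[435.66640705   0.         274.74179151]
 [  0.         435.66640705 206.48734848]
 [  0.           0.           1.        ]] [-0.1017414  0.         0.         0.         0.       ] [[ 0.99954872 -0.02898023  0.00790626 -0.5369736 ]
 [ 0.00667501  0.47089423  0.88216442 -0.0319775 ]
 [-0.02928834 -0.88171354  0.47087517 -1.24611095]
 [ 0.          0.          0.          1.        ]]
{'time': 0.1, 'q': array([-2.15313298e-01,  3.81139411e-01,  1.29811805e+00, -2.80310963e-06,
        1.46362541e+00, -2.15289052e-01]), 'qd': array([ 0.00088867, -0.00200692, -0.00081875, -0.00024273,  0.00033265,
       -0.00018305]), 'joint_torque': array([ 3.42670668e-03, -4.38650107e+01, -2.24912524e+01,  7.15119881e-02,
        3.42038926e-02, -1.57015911e-04]), 'position': array([5.49776874e-01, 3.84758969e-05, 2.52216286e-01]), 'tool_rot': array([ 7.07115099e-01,  7.07098169e-01, -3.49345656e-04, -5.42329658e-04]), 'force': array([-0.20004668, -0.55083552, -0.96045924]), 'wrist_torque': array([-0.01674277, -0.03325323, -0.00955706]), 'grasp_force': 0.0, 'grip_width': 0.08787658604214306}
```

View pics/scene0.png

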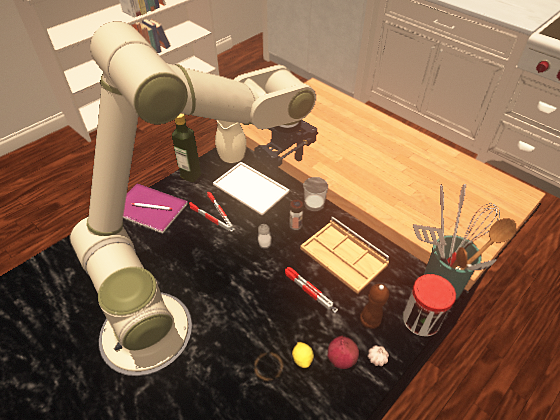

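View pics/side0.png

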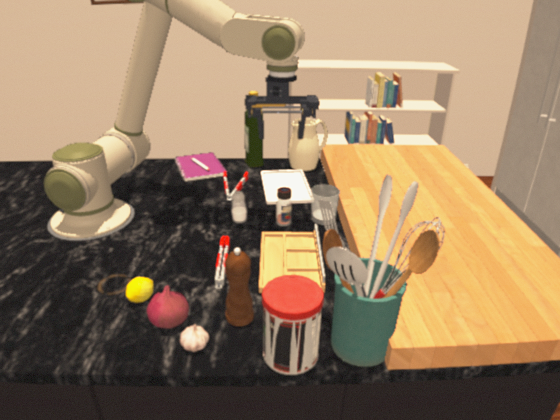

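```bash
cat > h.py <<'E'
import cv2,numpy as np
class V:
    def __init__(s,d):
        s.img=np.array(d["img"]);s.K=np.array(d["camera_matrix"]);s.D=np.array(d["distortion"]);s.T=np.array(d["camera_from_world"])
        s.R=s.T[:3,:3];s.c=-s.R.T@s.T[:3,3]
        s.hsv=cv2.cvtColor(s.img,cv2.COLOR_RGB2HSV)
    def ray(s,p):
        u=cv2.undistortPoints(np.array(p,float).reshape(-1,1,2),s.K,s.D)[:,0]
        return np.c_[u[:,0],-u[:,1],-np.ones(len(u))]@s.R
    def plane(s,p,z):
        d=s.ray(p);return s.c+d*((z-s.c[2])/d[:,2])[:,None]
    def proj(s,P):
        c=np.atleast_2d(P)@s.R.T+s.T[:3,3];q=c*[1,-1,-1]
        return cv2.projectPoints(q,np.zeros(3),np.zeros(3),s.K,s.D)[0][:,0]
def tri(a,p,b,q):
    d=[a.ray([p])[0],b.ray([q])[0]];d=[x/np.linalg.norm(x) for x in d]
    A=[np.eye(3)-np.outer(x,x) for x in d]
    P=np.linalg.solve(A[0]+A[1],A[0]@a.c+A[1]@b.c);return P,np.linalg.norm(A[0]@(P-a.c))+np.linalg.norm(A[1]@(P-b.c))
E
python3 - <<'E'
import cv2
a=cv2.imread("pics/scene0.png")[140:350,120:420];cv2.imwrite("pics/sc.png",cv2.resize(a,None,fx=2.6,fy=2.6,interpolation=cv2.INTER_CUBIC))
a=cv2.imread("pics/side0.png")[150:340,165:360];cv2.imwrite("pics/sd.png",cv2.resize(a,None,fx=3,fy=3,interpolation=cv2.INTER_CUBIC))
E
```

```text
(no output)
```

View pics/sc.png

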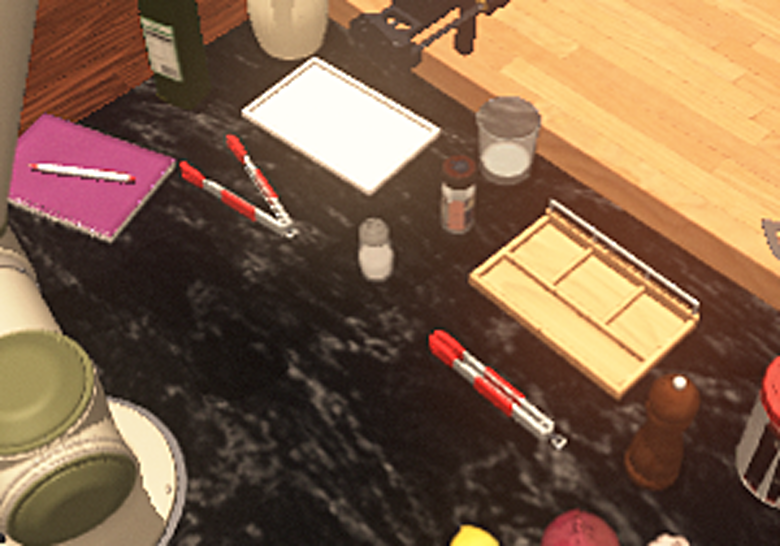

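View pics/sd.png

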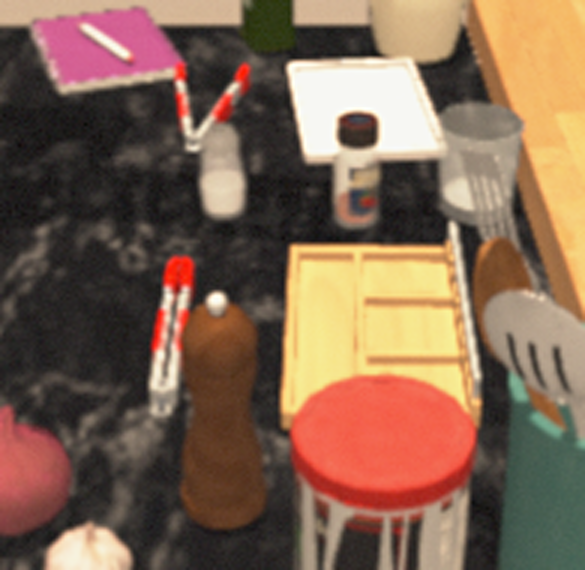

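```bash
python3 - <<'E'
from h import *
a=V(np.load("scene0.npz"));b=V(np.load("side0.npz"))
f=lambda l:np.array(l,float)/2.6+[120,140]
g=lambda l:np.array(l,float)/3+[165,150]
np.set_printoptions(precision=3,suppress=True)
print("caddy tops scene",a.plane(f([(471,274),(619,385),(697,312)]),.018), "rail",a.plane(f([(552,205),(697,302)]),.044))
print("caddy side",b.plane(g([(290,246),(284,415)]),.018), b.plane(g([(455,222)]),.044))
print("tray sc",a.plane(f([(243,110),(316,57),(440,130),(370,191)]),.014))
print("tray sd",b.plane(g([(287,62),(410,60),(446,157),(306,161)]),.014))
for n,p,q,z in [("mill",(680,382),(216,300),.165),("shaker",(374,224),(220,130),.09),("jar",(459,162),(358,119),.105)]:
    print(n,tri(a,f([p])[0],b,g([q])[0]),a.plane(f([p]),z),b.plane(g([q]),z))
print("shut ring",a.plane(f([(560,441),(436,340)]),.013),b.plane(g([(161,408),(180,262)]),.013))
print("open ring, tips",a.plane(f([(293,232),(187,172),(234,142)]),.013),b.plane(g([(193,146),(181,72),(244,72)]),.013))
print("tumbler top",a.plane(f([(509,110)]),.092),b.plane(g([(480,120)]),.092))
print("bottle base",a.plane(f([(185,92)]),.0), "foot mill",a.plane(f([(652,470)]),0))
E
```

```text
caddy tops scene [[ 0.501 -0.116  0.018]
 [ 0.499 -0.339  0.018]
 [ 0.643 -0.343  0.018]] rail [[ 0.634 -0.128  0.044]
 [ 0.635 -0.342  0.044]]
caddy side [[ 0.499 -0.116  0.018]
 [ 0.494 -0.35   0.018]] [[ 0.643 -0.121  0.044]]
tray sc [[0.497 0.299 0.014]
 [0.639 0.308 0.014]
 [0.655 0.081 0.014]
 [0.513 0.069 0.014]]
tray sd [[0.497 0.3   0.014]
 [0.64  0.304 0.014]
 [0.656 0.059 0.014]
 [0.515 0.052 0.014]]
mill (array([ 0.453, -0.423,  0.167]), np.float64(0.0007927390787602452)) [[ 0.454 -0.423  0.165]] [[ 0.453 -0.42   0.165]]
shaker (array([ 0.436, -0.019,  0.085]), np.float64(0.0010076405317474358)) [[ 0.433 -0.022  0.09 ]] [[ 0.436 -0.031  0.09 ]]
jar (array([ 0.563, -0.035,  0.104]), np.float64(0.0035941369237666595)) [[ 0.564 -0.035  0.105]] [[ 0.561 -0.04   0.105]]
shut ring [[ 0.402 -0.335  0.013]
 [ 0.405 -0.149  0.013]] [[ 0.404 -0.335  0.013]
 [ 0.403 -0.133  0.013]]
open ring, tips [[0.399 0.089 0.013]
 [0.372 0.263 0.013]
 [0.449 0.262 0.013]] [[0.401 0.089 0.013]
 [0.375 0.275 0.013]
 [0.447 0.274 0.013]]
tumbler top [[ 0.684 -0.01   0.092]] [[ 0.676 -0.017  0.092]]
bottle base [[0.472 0.396 0.   ]] foot mill [[ 0.45  -0.423  0.   ]]
```

Units first: shifts go in shares of 40 cm and turns go in shares of 180 degrees. So -0.029 m / 0.4 = -0.0725, -0.006 m / 0.4 = -0.015.

Call:
shift_gripper:
  plan: {"increments": [[-0.015,-0.0725,0,0,0,0,0.088],[-0.015,-0.0725,0,0,0,0,0.088],[-0.015,-0.0725,0,0,0,0,0.088],[-0.015,-0.0725,0,0,0,0,0.088],[0,0,0,0,0,0,0.088],[0,0,0,0,0,0,0.088]]}
  grip_force: 20

```text
time: 0.6
position: [0.4334, -0.0241, 0.253]
tool_rot: [0.707, 0.707, 0.0, 0.0]
force: [0.2, -0.5, 0.1]
grip_width: 0.0879
grasp_force: 0.0
```

```bash
python3 - <<'E'
from plant import r
import cv2,numpy as np
from h import *
s=r.snapshot("wrist"); cv2.imwrite("pics/w1.png",s["img"][:,:,::-1]); np.savez("w1.npz",**{k:np.array(v) for k,v in s.items()})
v=V(s); print(v.c,v.D,v.T); 
for n,p in dict(shaker=(.434,-.024,.09),jar=(.563,-.036,.105),tray=(.513,.069,.014),ring=(.400,.089,.013),cad=(.5,-.116,.018)).items(): print(n,v.proj(p))
E
```

```text
[0.43261232 0.04767819 0.3853531 ] [-0.01546601  0.          0.          0.          0.        ] [[ 9.99997302e-01 -2.00465051e-03  1.17367878e-03 -4.32967857e-01]
 [ 2.25352365e-03  9.59784651e-01 -2.80728240e-01  6.14437972e-02]
 [-5.63716870e-04  2.80730127e-01  9.59786579e-01 -3.82997572e-01]
 [ 0.00000000e+00  0.00000000e+00  0.00000000e+00  1.00000000e+00]]
shaker [[285.21174355 184.31713753]]
jar [[448.72615674 203.27983908]]
tray [[368.307163    69.46943024]]
ring [[248.22960967  47.06069656]]
cad [[346.48923864 251.78601868]]
```

View pics/w1.png

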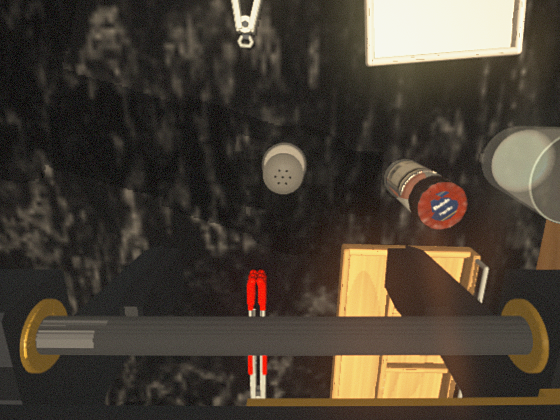

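```bash
python3 - <<'E'
from h import *
np.set_printoptions(precision=4,suppress=True)
v=V(np.load("w1.npz"))
for n,p,z in [("shaker",(284,176),.09),("jar",(441,206),.105),("tray",[(368,66),(524,53)],.014),("ring",(246,44),.013),("caddyL",[(343,245)],.018),("tongs tips",(258,271),.024),("tongs",(258,390),.026)]: print(n,v.plane(p,z))
E
```

```text
shaker [[ 0.433  -0.0171  0.09  ]]
jar [[ 0.5571 -0.0382  0.105 ]]
tray [[0.5125 0.0721 0.014 ]
 [0.6589 0.0841 0.014 ]]
ring [[0.398  0.0917 0.013 ]]
caddyL [[ 0.4959 -0.1081  0.018 ]]
tongs tips [[ 0.4051 -0.1354  0.024 ]]
tongs [[ 0.4018 -0.2905  0.026 ]]
```

Converted, 0.04 m / 0.4 = 0.1, 0.006 m / 0.4 = 0.015.

Call:
shift_gripper:
  plan: {"increments": [[0.015,0,0.1,0,0,0,0.088],[0,0,0.1,0,0,0,0.088],[0,0,0.1,0,0,0,0.088],[0,0,0.1,0,0,0,0.088],[0,0,0.08,0,0,0,0.088],[0,0,0,0,0,0,0.088]]}
  grip_force: 20

```text
time: 1.15
position: [0.4325, -0.0172, 0.056]
tool_rot: [0.707, 0.707, -0.002, -0.004]
force: [-1.1, 0.3, 0.0]
grip_width: 0.0881
grasp_force: 0.0
```

Call:
shift_gripper:
  plan: {"increments": [[0,0,0,0,0,0,0.03],[0,0,0,0,0,0,0.03],[0,0,0,0,0,0,0.03],[0,0,0,0,0,0,0.03],[0,0,0,0,0,0,0.03],[0,0,0,0,0,0,0.03]]}
  grip_force: 20

```text
time: 1.65
position: [0.4343, -0.0181, 0.0616]
tool_rot: [0.707, 0.707, 0.0, 0.001]
force: [-0.6, -0.7, -0.8]
grip_width: 0.0505
grasp_force: 0.0
```

Still closing; continue, then lift.

Converted, -0.04 m / 0.4 = -0.1, -0.03 m / 0.4 = -0.075.

Call:
shift_gripper:
  plan: {"increments": [[0,0,0,0,0,0,0.03],[0,0,0,0,0,0,0.03],[0,0,0,0,0,0,0.03],[0,0,0,0,0,0,0.03],[0,0,-0.05,0,0,0,0.03],[0,0,-0.075,0,0,0,0.03],[0,0,-0.1,0,0,0,0.03],[0,0,0,0,0,0,0.03]]}
  grip_force: 20

```text
time: 2.32
position: [0.4362, -0.0186, 0.156]
tool_rot: [0.707, 0.707, 0.002, 0.004]
force: [0.9, 0.1, -0.8]
grip_width: 0.0358
grasp_force: 19.7
```

```bash
python3 - <<'E'
from plant import r
from h import *
ims=[]
for n,c in (("scene",None),("side",None),("wrist",None)):
    v=V(r.snapshot(n)); x,y=v.proj(r.sense()["position"])[0].astype(int) if n!="wrist" else (280,210)
    ims.append(cv2.resize(v.img[max(0,y-50):,max(0,x-50):][:100,:100] if n!="wrist" else v.img,(266,300 if n!="wrist" else 200)) if 1 else 0)
ims=[np.pad(i,((0,300-i.shape[0]),(0,0),(0,0))) for i in ims]
cv2.imwrite("pics/g1.png",np.hstack(ims)[:,:,::-1])
E
```

```text
(no output)
```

View pics/g1.png

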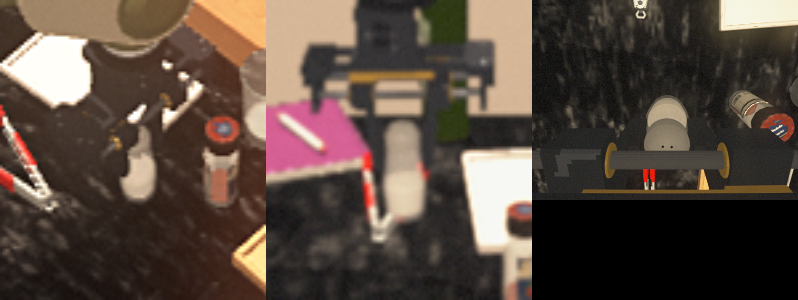

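Converted, -0.04 m / 0.4 = -0.1, 0.0273 m / 0.4 = 0.0683.

Call:
shift_gripper:
  plan: {"increments": [[0,0,-0.1,0,0,0,0.03],[-0.0563,0.0683,0,0,0,0,0.03],[-0.0563,0.0683,0,0,0,0,0.03],[-0.0563,0.0683,0,0,0,0,0.03],[-0.0563,0.0683,0,0,0,0,0.03],[-0.0563,0.0683,0,0,0,0,0.03],[-0.0563,0.0683,0,0,0,0,0.03],[0,0,0,0,0,0,0.03]]}

```text
time: 3.13
position: [0.6005, -0.1568, 0.1871]
tool_rot: [0.708, 0.706, -0.001, -0.001]
force: [-1.4, -0.1, -1.5]
grip_width: 0.0357
grasp_force: 19.7
```

Call:
shift_gripper:
  plan: {"increments": [[0,0,0,0,0,0,0.03],[0,0,0,0,0,0,0.03]]}

```text
time: 3.3
position: [0.597, -0.1525, 0.1888]
tool_rot: [0.707, 0.707, -0.001, -0.002]
force: [-0.6, 0.7, -0.8]
grip_width: 0.0354
grasp_force: 19.7
```

```bash
python3 - <<'E'
from plant import r
from h import *
s=r.snapshot("wrist"); cv2.imwrite("pics/w2.png",s["img"][:,:,::-1]); np.savez("w2.npz",**{k:np.array(v) for k,v in s.items()})
print(r.sense()["position"])
E
```

```text
[ 0.59695413 -0.15224615  0.1894886 ]
```

View pics/w2.png

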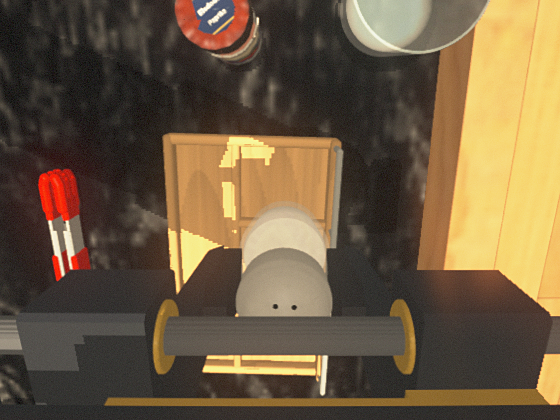

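```bash
python3 - <<'E'
from h import *
np.set_printoptions(precision=4,suppress=True)
v=V(np.load("w2.npz"))
print(v.plane([(165,134),(331,138),(203,373),(176,254),(233,180)],.018),v.plane([(340,146),(324,372)],.044))
print(v.plane([(48,172),(72,172)],.02))
print(v.plane([(214,14)],.105))
E
```

```text
[[ 0.4998 -0.1121  0.018 ]
 [ 0.6341 -0.1155  0.018 ]
 [ 0.516  -0.345   0.018 ]
 [ 0.5001 -0.2175  0.018 ]
 [ 0.5534 -0.1503  0.018 ]] [[ 0.6378 -0.1184  0.044 ]
 [ 0.6319 -0.321   0.044 ]]
[[ 0.3999 -0.1428  0.02  ]
 [ 0.4201 -0.1429  0.02  ]]
[[ 0.5592 -0.0402  0.105 ]]
```

Converted, 0.04 m / 0.4 = 0.1, 0.03 m / 0.4 = 0.075.

Call:
shift_gripper:
  plan: {"increments": [[0,0,0.1,0,0,0,0.03],[0,0,0.1,0,0,0,0.03],[0,0,0.075,0,0,0,0.03],[0,0,0,0,0,0,0.03],[0,0,0,0,0,0,0.03]]}

```text
time: 3.77
position: [0.5971, -0.1522, 0.0806]
tool_rot: [0.707, 0.707, -0.0, -0.001]
force: [0.2, -0.5, -0.8]
grip_width: 0.0359
grasp_force: 19.7
```

```bash
python3 -c "
from plant import r
print(r.sense()['position'])"
```

```text
[ 0.59710111 -0.1522381   0.08057597]
```

Converted, 0.011 m / 0.4 = 0.0275, 0.001 m / 0.4 = 0.0025.

Call:
shift_gripper:
  plan: {"increments": [[0,0,0.0275,0,0,0,0.03],[0,0,0.0025,0,0,0,0.03],[0,0,0.0025,0,0,0,0.03],[0,0,0,0,0,0,0.03]]}

```text
time: 4.1
position: [0.5981, -0.1531, 0.0687]
tool_rot: [0.707, 0.707, 0.0, 0.001]
force: [-1.0, -0.2, -1.4]
grip_width: 0.0361
grasp_force: 19.7
```

Converted, 0.001 m / 0.4 = 0.0025.

Call:
shift_gripper:
  plan: {"increments": [[0,0,0.0025,0,0,0,0.03],[0,0,0,0,0,0,0.03],[0,0,0,0,0,0,0.06],[0,0,0,0,0,0,0.06],[0,0,0,0,0,0,0.06],[0,0,0,0,0,0,0.06],[0,0,0,0,0,0,0.06],[0,0,0,0,0,0,0.06]]}

```text
time: 4.77
position: [0.5978, -0.153, 0.0668]
tool_rot: [0.707, 0.707, 0.0, 0.0]
force: [0.1, 0.5, 0.1]
grip_width: 0.0602
grasp_force: 0.0
```

Converted, -0.04 m / 0.4 = -0.1, 0.029 m / 0.4 = 0.0725.

Call:
shift_gripper:
  plan: {"increments": [[0,0,-0.1,0,0,0,0.06],[0,0,-0.1,0,0,0,0.06],[0,0,-0.1,0,0,0,0.088],[0.0725,-0.025,-0.05,0,0,0,0.088],[0.0725,-0.025,0,0,0,0,0.088],[0.0725,-0.025,0,0,0,0,0.088],[0.07,-0.025,0,0,0,0,0.088],[0,0,0,0,0,0,0.088]]}

```text
time: 5.43
position: [0.556, -0.0339, 0.2073]
tool_rot: [0.706, 0.708, 0.0, -0.001]
force: [0.6, 0.6, -0.4]
grip_width: 0.088
grasp_force: 0.0
```

Call:
shift_gripper:
  plan: {"increments": [[0,0,0,0,0,0,0.088],[0,0,0,0,0,0,0.088]]}

```text
time: 5.6
position: [0.5581, -0.0385, 0.2068]
tool_rot: [0.707, 0.707, 0.0, 0.0]
force: [0.8, -0.4, -0.1]
grip_width: 0.0877
grasp_force: 0.0
```

```bash
python3 - <<'E'
from plant import r
from h import *
np.set_printoptions(precision=4,suppress=True)
s=r.snapshot("wrist"); cv2.imwrite("pics/w3.png",s["img"][:,:,::-1]);v=V(s)
print(r.sense()["position"])
m=cv2.inRange(v.hsv,(0,120,60),(10,255,255));n,l,st,c=cv2.connectedComponentsWithStats(m)
for i in range(1,n):
    if st[i,4]>200: print(st[i],c[i],v.plane([c[i]],.105))
E
```

```text
[ 0.5582 -0.0388  0.2067]
[ 255  177   60   58 1815] [283.6419 203.9499] [[ 0.5574 -0.0368  0.105 ]]
[204 261  16  41 204] [213.9265 280.7402] [[ 0.5085 -0.0929  0.105 ]]
[136 355  17  40 453] [144.1722 372.574 ] [[ 0.4509 -0.1709  0.105 ]]
```

View pics/w3.png

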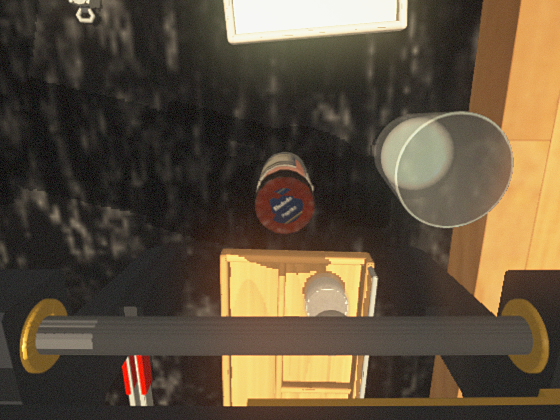

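Converted, 0.04 m / 0.4 = 0.1, 0.002 m / 0.4 = 0.005.

Call:
shift_gripper:
  plan: {"increments": [[0.005,0,0.1,0,0,0,0.088],[0,0,0.1,0,0,0,0.088],[0,0,0.1,0,0,0,0.088],[0,0,0.0325,0,0,0,0.088],[0,0,0,0,0,0,0.03],[0,0,0,0,0,0,0.03],[0,0,0,0,0,0,0.03],[0,0,0,0,0,0,0.03]]}

```text
time: 6.32
position: [0.5587, -0.0366, 0.0754]
tool_rot: [0.707, 0.707, 0.001, 0.001]
force: [-0.1, -0.7, 0.4]
grip_width: 0.0634
grasp_force: 0.0
```

Call:
shift_gripper:
  plan: {"increments": [[0,0,0,0,0,0,0.03],[0,0,0,0,0,0,0.03],[0,0,0,0,0,0,0.03],[0,0,0,0,0,0,0.03],[0,0,0,0,0,0,0.03],[0,0,0,0,0,0,0.03]]}

```text
time: 6.82
position: [0.5581, -0.036, 0.0742]
tool_rot: [0.707, 0.707, 0.0, 0.0]
force: [0.5, 0.7, 4.3]
grip_width: 0.0402
grasp_force: 20.0
```

Call:
shift_gripper:
  plan: {"increments": [[0,0,-0.0875,0,0,0,0.03],[0,0,-0.1,0,0,0,0.03],[0,0,-0.1,0,0,0,0.03],[0,0,-0.0625,0,0,0,0.03],[0,0,0,0,0,0,0.03]]}

```text
time: 7.23
position: [0.5593, -0.0363, 0.219]
tool_rot: [0.707, 0.707, 0.002, 0.004]
force: [-0.2, 0.7, -0.2]
grip_width: 0.0404
grasp_force: 20.0
```

Call:
shift_gripper:
  plan: {"increments": [[-0.096,0.0145,0,0,0,0,0.03],[-0.096,0.0145,0,0,0,0,0.03],[-0.096,0.0145,0,0,0,0,0.03],[-0.096,0.0145,0,0,0,0,0.03],[-0.096,0.0145,0,0,0,0,0.03],[-0.096,0.0145,0,0,0,0,0.03],[-0.096,0.0145,0,0,0,0,0.03],[0,0,0,0,0,0,0.03]]}

```text
time: 7.9
position: [0.5976, -0.3112, 0.2105]
tool_rot: [0.709, 0.705, -0.001, -0.001]
force: [0.1, -0.8, -2.4]
grip_width: 0.0406
grasp_force: 20.0
```

Call:
shift_gripper:
  plan: {"increments": [[0,0,0,0,0,0,0.03],[0,0,0,0,0,0,0.03]]}

```text
time: 8.07
position: [0.598, -0.3041, 0.2122]
tool_rot: [0.707, 0.707, -0.0, -0.001]
force: [0.2, 1.2, -1.8]
grip_width: 0.0402
grasp_force: 20.0
```

```bash
python3 - <<'E'
from plant import r
from h import *
np.set_printoptions(precision=4,suppress=True)
s=r.snapshot("wrist");b=V(r.snapshot("side"))
x,y=b.proj(r.sense()["position"])[0].astype(int)
cv2.imwrite("pics/w4.png",np.hstack([s["img"][:,:,::-1],np.pad(cv2.resize(b.img[max(y-50,0):y+90,x-60:x+60],(240,280)),((0,140),(0,0),(0,0)))[:,:,::-1]]))
print(r.sense()["position"])
E
```

```text
[ 0.5984 -0.3033  0.2133]
```

View pics/w4.png

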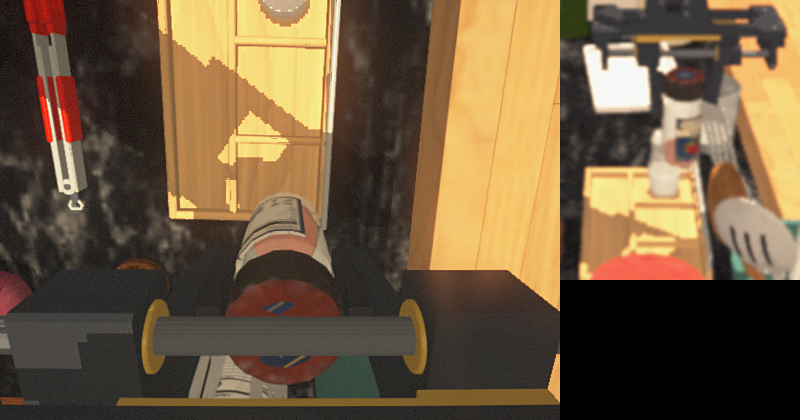

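```bash
python3 - <<'E'
from plant import r
from h import *
np.set_printoptions(precision=4,suppress=True)
v=V(r.snapshot("wrist"));print(v.c)
print(v.plane([(169,217),(320,221),(237,40),(237,138),(165,10),(323,40),(323,138)],.018))
print(v.plane([(331,218)],.044),v.plane([(76,203)],.013), v.proj((.4985,-.345,.018)))
a=V(r.snapshot("scene"));cv2.imwrite("pics/s5.png",cv2.resize(a.img[140:350,220:500],(784,588))[:,:,::-1])
E
```

```text
[ 0.5976 -0.2317  0.3457]
[[ 0.4908 -0.3421  0.018 ]
 [ 0.6314 -0.346   0.018 ]
 [ 0.5593 -0.1896  0.018 ]
 [ 0.5567 -0.2692  0.018 ]
 [ 0.5023 -0.1671  0.018 ]
 [ 0.6296 -0.1896  0.018 ]
 [ 0.6319 -0.2692  0.018 ]]
[[ 0.6381 -0.3342  0.044 ]] [[ 0.4028 -0.3301  0.013 ]] [[177.4775 219.9138]]
```

View pics/s5.png

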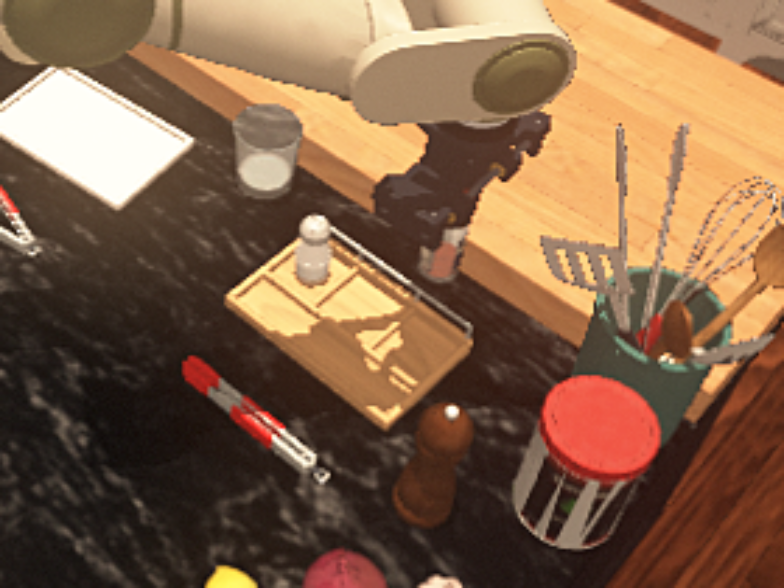

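Converted, 0.04 m / 0.4 = 0.1, 0.035 m / 0.4 = 0.0875.

Call:
shift_gripper:
  plan: {"increments": [[0,-0.0025,0.1,0,0,0,0.03],[0,0,0.1,0,0,0,0.03],[0,0,0.0875,0,0,0,0.03],[0,0,0.03,0,0,0,0.03],[0,0,0,0,0,0,0.03],[0,0,0,0,0,0,0.03]]}

```text
time: 8.77
position: [0.5981, -0.3048, 0.0882]
tool_rot: [0.707, 0.707, 0.0, 0.001]
force: [-0.0, 0.4, -0.1]
grip_width: 0.0401
grasp_force: 20.0
```

```bash
python3 -c "
from plant import r
print(r.sense()['position'])"
```

```text
[ 0.59807035 -0.30478228  0.08819722]
```

Converted, 0.005 m / 0.4 = 0.0125, 0.001 m / 0.4 = 0.0025.

Call:
shift_gripper:
  plan: {"increments": [[0,0,0.0125,0,0,0,0.03],[0,0,0.0025,0,0,0,0.03],[0,0,0.0025,0,0,0,0.03],[0,0,0.0025,0,0,0,0.03],[0,0,0,0,0,0,0.03]]}

```text
time: 9.18
position: [0.5978, -0.3051, 0.0802]
tool_rot: [0.707, 0.707, 0.0, 0.001]
force: [-0.2, 0.7, 5.2]
grip_width: 0.0404
grasp_force: 20.0
```

Call:
shift_gripper:
  plan: {"increments": [[0,0,0,0,0,0,0.058],[0,0,0,0,0,0,0.058],[0,0,0,0,0,0,0.058],[0,0,0,0,0,0,0.058],[0,0,0,0,0,0,0.058],[0,0,0,0,0,0,0.058]]}

```text
time: 9.68
position: [0.5974, -0.3048, 0.0787]
tool_rot: [0.707, 0.707, -0.0, -0.0]
force: [-0.5, 0.7, 0.1]
grip_width: 0.0581
grasp_force: 0.0
```

Call:
shift_gripper:
  plan: {"increments": [[0,0,-0.1,0,0,0,0.058],[0,0,-0.1,0,0,0,0.058],[0,0,-0.1,0,0,0,0.07],[0.0375,-0.095,0,0,0,0,0.07],[0.0375,-0.095,0,0,0,0,0.07],[0.0375,-0.095,0,0,0,0,0.07],[0.0375,-0.095,0,0,0,0,0.07],[0.0375,-0.095,0,0,0,0,0.07]]}

```text
time: 10.35
position: [0.4056, -0.2287, 0.1987]
tool_rot: [0.707, 0.707, -0.0, 0.0]
force: [0.9, -0.5, 0.7]
grip_width: 0.0699
grasp_force: 0.0
```

Call:
shift_gripper:
  plan: {"increments": [[0,0,0,0,0,0,0.06],[0,0,0,0,0,0,0.06],[0,0,0,0,0,0,0.06]]}

```text
time: 10.6
position: [0.4081, -0.2305, 0.1993]
tool_rot: [0.707, 0.707, 0.0, 0.001]
force: [0.8, -0.3, -0.5]
grip_width: 0.06
grasp_force: 0.0
```

```bash
python3 - <<'E'
from plant import r
from h import *
np.set_printoptions(precision=4,suppress=True)
a=V(r.snapshot("wrist"));cv2.imwrite("pics/w6.png",a.img[:,:,::-1]);np.savez("w6.npz",img=a.img,camera_matrix=a.K,distortion=a.D,camera_from_world=a.T)
print(r.sense()["position"])
m=cv2.inRange(a.hsv,(0,150,80),(8,255,255));n,l,st,c=cv2.connectedComponentsWithStats(m)
for i in range(1,n):
    if st[i,4]>150: print(st[i],c[i],a.plane([c[i]],.022))
E
```

```text
[ 0.4085 -0.2306  0.1991]
[ 264   72   27   55 1128] [276.8191  97.9353] [[ 0.4023 -0.1627  0.022 ]]
[264 162   6  65 366] [266.4699 194.8607] [[ 0.3928 -0.2434  0.022 ]]
[283 162   7  65 399] [286.1228 195.3985] [[ 0.4098 -0.2439  0.022 ]]
```

View pics/w6.png

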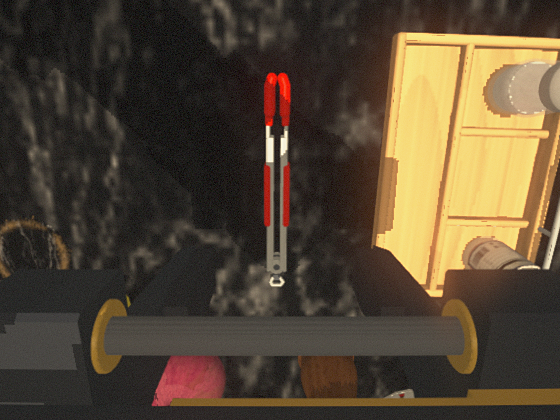

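Converted, 0.04 m / 0.4 = 0.1, 0.009 m / 0.4 = 0.0225.

Call:
shift_gripper:
  plan: {"increments": [[0,-0.015,0.1,0,0,0,0.06],[0,0,0.1,0,0,0,0.06],[0,0,0.1,0,0,0,0.06],[0,0,0.1,0,0,0,0.06],[0,0,0.0225,0,0,0,0.06],[0,0,0,0,0,0,0.06],[0,0,0,0,0,0,0.06],[0,0,0,0,0,0,0.06]]}
  grip_force: 30

```text
time: 11.32
position: [0.4026, -0.2307, 0.0315]
tool_rot: [0.707, 0.707, 0.0, 0.002]
force: [0.7, -0.7, -0.1]
grip_width: 0.0599
grasp_force: 0.0
```

```bash
python3 -c "
from plant import r
print(r.sense()['position'])"
```

```text
[ 0.40258305 -0.23074452  0.03149407]
```

Converted, 0.0035 m / 0.4 = 0.0088.

Call:
shift_gripper:
  plan: {"increments": [[0,0,0.0088,0,0,0,0.06],[0,0,0,0,0,0,0.015],[0,0,0,0,0,0,0.015],[0,0,0,0,0,0,0.015],[0,0,0,0,0,0,0.015],[0,0,0,0,0,0,0.015],[0,0,0,0,0,0,0.015],[0,0,0,0,0,0,0.015]]}
  grip_force: 30

```text
time: 11.98
position: [0.4015, -0.2298, 0.0263]
tool_rot: [0.707, 0.707, 0.0, 0.0]
force: [1.3, -0.7, 2.1]
grip_width: 0.0216
grasp_force: 30.0
```

Call:
shift_gripper:
  plan: {"increments": [[0,0,0,0,0,0,0.015],[0,0,0,0,0,0,0.015],[0,0,0,0,0,0,0.015]]}

```text
time: 12.23
position: [0.4014, -0.2299, 0.0263]
tool_rot: [0.707, 0.707, 0.0, 0.0]
force: [-0.0, -0.1, 1.5]
grip_width: 0.0218
grasp_force: 30.0
```

```bash
python3 -c "
from plant import r
print(r.sense()['position'])"
```

```text
[ 0.4014403  -0.22985756  0.02632367]
```

Converted, -0.002 m / 0.4 = -0.005.

Call:
shift_gripper:
  plan: {"increments": [[0,0,0,0,0,0,0.035],[0,0,0,0,0,0,0.035],[0,0,0,0,0,0,0.035],[0,0,-0.005,0,0,0,0.035],[0,0,0,0,0,0,0.015],[0,0,0,0,0,0,0.015],[0,0,0,0,0,0,0.015],[0,0,0,0,0,0,0.015]]}
  grip_force: 30

```text
time: 12.9
position: [0.4014, -0.2298, 0.0283]
tool_rot: [0.707, 0.707, 0.0, 0.0]
force: [-0.9, 0.3, 1.1]
grip_width: 0.0215
grasp_force: 30.0
```

Call:
shift_gripper:
  plan: {"increments": [[0,0,0,0,0,0,0.015],[0,0,0,0,0,0,0.015]]}

```text
time: 13.07
position: [0.4014, -0.2298, 0.0283]
tool_rot: [0.707, 0.707, -0.0, 0.0]
force: [-0.4, -0.0, 1.2]
grip_width: 0.0215
grasp_force: 30.0
```

```bash
python3 -c "
from plant import r
print(r.sense()['position'])"
```

```text
[ 0.40139979 -0.22980994  0.02829039]
```

Converted, 0.033 m / 0.4 = 0.0825, -0.03 m / 0.4 = -0.075.

Call:
shift_gripper:
  plan: {"increments": [[0,0,-0.075,0,0,0,0.015],[0,0,-0.075,0,0,0,0.015],[0,0,-0.05,0,0,0,0.015],[0.0025,0.0825,0,0,0,0,0.015],[0.0025,0.0825,0,0,0,0,0.015],[0.0025,0.0825,0,0,0,0,0.015],[0.0025,0.075,0,0,0,0,0.015],[0,0,0,0,0,0,0.015]]}

```text
time: 13.73
position: [0.5343, -0.2255, 0.1079]
tool_rot: [0.706, 0.708, 0.001, 0.001]
force: [-1.3, 1.0, -0.5]
grip_width: 0.0217
grasp_force: 30.0
```

Call:
shift_gripper:
  plan: {"increments": [[0,0,0,0,0,0,0.015],[0,0,0,0,0,0,0.015]]}

```text
time: 13.9
position: [0.5295, -0.2255, 0.1077]
tool_rot: [0.707, 0.707, -0.0, -0.001]
force: [-0.5, -0.4, -0.8]
grip_width: 0.0212
grasp_force: 30.0
```

```bash
python3 - <<'E'
from plant import r
from h import *
np.set_printoptions(precision=4,suppress=True)
a=V(r.snapshot("wrist"));cv2.imwrite("pics/w7.png",a.img[:,:,::-1]);np.savez("w7.npz",img=a.img,camera_matrix=a.K,distortion=a.D,camera_from_world=a.T)
print(r.sense()["position"])
m=cv2.inRange(a.hsv,(0,150,80),(8,255,255));n,l,st,c=cv2.connectedComponentsWithStats(m)
for i in range(1,n):
    if st[i,4]>150: print(st[i],c[i],a.plane([c[i]],r.sense()["position"][2]-.0283+.022))
E
```

```text
[ 0.5293 -0.2256  0.1079]
[ 256   50   58  117 4988] [284.5259 105.4012] [[ 0.5291 -0.158   0.1016]]
[257 232  14  85 931] [263.8099 279.3555] [[ 0.5205 -0.2276  0.1016]]
[297 233  15  84 930] [303.6538 279.6591] [[ 0.537  -0.2278  0.1016]]
```

View pics/w7.png

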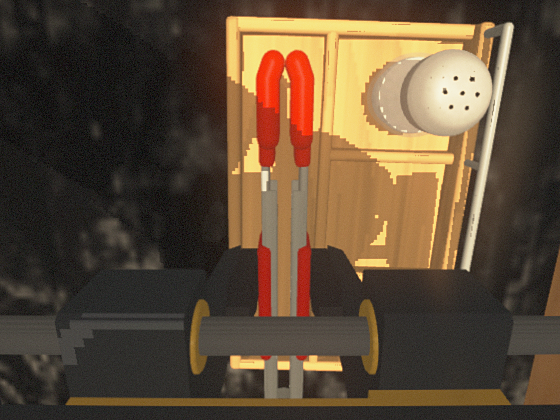

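```bash
python3 - <<'E'
from h import *
np.set_printoptions(precision=4,suppress=True)
a=V(np.load("w7.npz"))
print(a.plane([(272,51),(298,51)],.1016-.004), a.plane([(240,36),(328,36),(240,140),(328,140),(240,360),(330,360)],.018), a.plane([(284,396)],.095))
E
```

```text
[[ 0.5246 -0.1392  0.0976]
 [ 0.5339 -0.1392  0.0976]] [[ 0.5046 -0.1233  0.018 ]
 [ 0.5532 -0.1233  0.018 ]
 [ 0.5027 -0.1804  0.018 ]
 [ 0.555  -0.1804  0.018 ]
 [ 0.4974 -0.3361  0.018 ]
 [ 0.5615 -0.3361  0.018 ]] [[ 0.5288 -0.2937  0.095 ]]
```

Converted, 0.03 m / 0.4 = 0.075, 0.005 m / 0.4 = 0.0125.

Call:
shift_gripper:
  plan: {"increments": [[0.0125,0.0025,0.075,0,0,0,0.015],[0,0,0.0625,0,0,0,0.015],[0,0,0.02,0,0,0,0.015],[0,0,0.0075,0,0,0,0.015],[0,0,0,0,0,0,0.015],[0,0,0,0,0,0,0.015],[0,0,0,0,0,0,0.015]]}

```text
time: 14.53
position: [0.5318, -0.2213, 0.0436]
tool_rot: [0.707, 0.707, 0.0, 0.001]
force: [0.1, 0.3, -0.9]
grip_width: 0.0215
grasp_force: 30.0
```

```bash
python3 -c "
from plant import r
print(r.sense()['position'])"
```

```text
[ 0.53178539 -0.22126456  0.04357544]
```

Converted, 0.005 m / 0.4 = 0.0125, 0.001 m / 0.4 = 0.0025.

Call:
shift_gripper:
  plan: {"increments": [[0,0,0.0125,0,0,0,0.015],[0,0,0.0025,0,0,0,0.015],[0,0,0.0025,0,0,0,0.015],[0,0,0,0,0,0,0.015],[0,0,0,0,0,0,0.015],[0,0,0,0,0,0,0.015]]}

```text
time: 15.03
position: [0.5314, -0.2208, 0.0353]
tool_rot: [0.707, 0.707, 0.0, 0.0]
force: [0.0, -0.1, -0.9]
grip_width: 0.0219
grasp_force: 30.0
```

```bash
python3 -c "
from plant import r
print(r.sense()['position'],r.sense()['force'])"
```

```text
[ 0.53142492 -0.22080978  0.03532377] [ 0.03772418 -0.0931115  -0.86521861]
```

Call:
shift_gripper:
  plan: {"increments": [[0,0,0.0025,0,0,0,0.015],[0,0,0,0,0,0,0.015],[0,0,0,0,0,0,0.036],[0,0,0,0,0,0,0.036],[0,0,0,0,0,0,0.036],[0,0,0,0,0,0,0.036],[0,0,0,0,0,0,0.036]]}

```text
time: 15.62
position: [0.5314, -0.2208, 0.0343]
tool_rot: [0.707, 0.707, -0.0, -0.0]
force: [1.0, -0.3, -0.4]
grip_width: 0.0357
grasp_force: 0.0
```

Call:
shift_gripper:
  plan: {"increments": [[0,0,-0.05,0,0,0,0.036],[0,0,-0.1,0,0,0,0.036],[0,0,-0.1,0,0,0,0.06],[0,0,-0.1,0,0,0,0.06],[0,0,0,0,0,0,0.088],[0,0,0,0,0,0,0.088]]}

```text
time: 16.12
position: [0.5319, -0.2211, 0.1763]
tool_rot: [0.707, 0.707, 0.0, 0.002]
force: [-0.3, 0.1, -0.6]
grip_width: 0.0607
grasp_force: 0.0
```

```bash
python3 - <<'E'
from plant import r
from h import *
np.set_printoptions(precision=4,suppress=True)
a=V(r.snapshot("wrist"));print(r.sense()["position"])
b=V(r.snapshot("scene"))
cv2.imwrite("pics/w8.png",np.hstack([a.img[:,200:],cv2.resize(b.img[200:350,280:430],(420,420))])[:,:,::-1])
# mill knob: brown
for v in (b,):
    m=cv2.inRange(v.hsv,(0,90,30),(15,255,140));n,l,st,c=cv2.connectedComponentsWithStats(m)
    for i in range(1,n):
        if st[i,4]>300: print(st[i],c[i])
E
```

```text
[ 0.5312 -0.2207  0.1743]
[ 225   32   83   76 2902] [258.0224  72.9531]
[    0    92   174   184 14555] [ 69.9312 180.6029]
[  160   147   400   273 44268] [410.7188 305.2176]
```

View pics/w8.png

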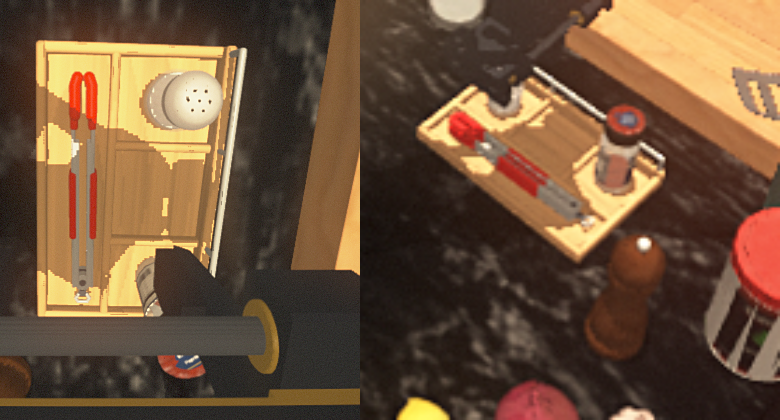

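```bash
python3 - <<'E'
from h import *
np.set_printoptions(precision=3,suppress=True)
a=V(np.load("scene0.npz"));b=V(np.load("side0.npz"))
for n,p,q in [("lid",(435,292),(293,297)),("spat",(426,236),(343,267)),("tall1",(443,186),(387,180)),("pot rim",(455,250),(368,275)),("mill",(381.5,286.9),(237,250))]: print(n,*tri(a,p,b,q))
print("lid edges",a.plane([(413,292),(457,292),(435,275),(435,310)],.13),b.plane([(262,297),(323,297)],.13))
E
```

```text
lid [ 0.553 -0.523  0.138] 0.002283366143840838
spat [ 0.669 -0.418  0.142] 0.04262904343773583
tall1 [ 0.73  -0.391  0.297] 0.008237831500402557
pot rim [ 0.686 -0.496  0.163] 0.004834196426653406
mill [ 0.453 -0.423  0.167] 0.000753900372606044
lid edges [[ 0.521 -0.481  0.13 ]
 [ 0.599 -0.561  0.13 ]
 [ 0.606 -0.493  0.13 ]
 [ 0.514 -0.549  0.13 ]] [[ 0.499 -0.514  0.13 ]
 [ 0.605 -0.516  0.13 ]]
```

Units first: shifts go in shares of 40 cm and turns go in shares of 180 degrees. So -0.04 m / 0.4 = -0.1, -0.038 m / 0.4 = -0.095.

Call:
shift_gripper:
  plan: {"increments": [[0,-0.025,-0.1,0,0,0,0.088],[0,-0.025,-0.1,0,0,0,0.088],[0,-0.025,-0.1,0,0,0,0.088],[-0.095,-0.025,0,0,0,0,0.088],[-0.095,-0.025,0,0,0,0,0.088],[-0.095,-0.025,0,0,0,0,0.088],[-0.095,-0.025,0,0,0,0,0.088],[-0.095,-0.025,0,0,0,0,0.088]]}

```text
time: 16.88
position: [0.4505, -0.4124, 0.2922]
tool_rot: [0.707, 0.707, 0.0, -0.002]
force: [0.3, 0.6, -0.4]
grip_width: 0.0879
grasp_force: 0.0
```

Call:
shift_gripper:
  plan: {"increments": [[-0.095,0,0,0,0,0,0.088],[0,0,0,0,0,0,0.088],[0,0,0,0,0,0,0.088],[0,0,0,0,0,0,0.088]]}

```text
time: 17.22
position: [0.4514, -0.4484, 0.2926]
tool_rot: [0.707, 0.707, 0.0, -0.002]
force: [0.3, -0.5, 0.2]
grip_width: 0.0877
grasp_force: 0.0
```

```bash
cat > mill.py <<'E'
from plant import r
from h import *
np.set_printoptions(precision=4,suppress=True)
a=V(r.snapshot("wrist"));print(r.sense()["position"])
print("pred knob,foot",a.proj([(.453,-.423,.167),(.453,-.423,0)]))
m=cv2.inRange(a.hsv,(0,90,25),(15,230,170));m=cv2.morphologyEx(m,cv2.MORPH_OPEN,np.ones((5,5)));n,l,st,c=cv2.connectedComponentsWithStats(m)
for i in range(1,n):
    if st[i,4]>300: print(st[i],c[i])
x,y=a.proj((.453,-.423,.167))[0].astype(int)
w=a.img[y-50:y+50,x-50:x+50].astype(int)
k=(w.min(2)>120)&(w.max(2)-w.min(2)<50);ys,xs=np.nonzero(k)
print(k.sum());
if k.sum(): p=(xs.mean()+x-50,ys.mean()+y-50);print("knob",p,xs.min()+x-50,xs.max()+x-50,ys.min()+y-50,ys.max()+y-50,a.plane([p],.167))
np.savez("wm.npz",img=a.img,camera_matrix=a.K,distortion=a.D,camera_from_world=a.T)
E
python3 mill.py
```

```text
[ 0.4517 -0.4478  0.2933]
pred knob,foot [[287.2215 162.3682]
 [286.0364 136.3449]]
[ 288    0   89   99 2834] [327.1528  48.3169]
[439   2  15  28 310] [446.1871  14.7839]
[ 522   18   38  124 2194] [544.9717  81.0164]
[ 374   64   77   39 1912] [411.7662  79.8154]
[ 252  107   65   79 3458] [283.9844 145.8551]
[519 128  38  40 805] [538.154  148.7988]
[410 184  28  33 578] [424.5744 198.2232]
[345 207  63  39 636] [374.0991 221.8208]
[ 386  248  115   67 3638] [438.3639 281.3296]
[   0  254  137   60 3566] [ 73.6116 271.2322]
[ 169  254  180   63 9136] [254.6564 286.4723]
[  106   355   356    49 13559] [280.1772 376.4987]
190
knob (np.float64(288.4736842105263), np.float64(164.0105263157895)) 278 336 154 209 [[ 0.4539 -0.4242  0.167 ]]
```

Converted, 0.04 m / 0.4 = 0.1, 0.001 m / 0.4 = 0.0025.

Call:
shift_gripper:
  plan: {"increments": [[0.0613,0.0025,0,0,0,0,0.088],[0,0,0.075,0,0,0,0.088],[0,0,0.1,0,0,0,0.088],[0,0,0.1,0,0,0,0.088],[0,0,0.1,0,0,0,0.088],[0,0,0,0,0,0,0.088],[0,0,0,0,0,0,0.088],[0,0,0,0,0,0,0.088]]}
  grip_force: 30

```text
time: 17.93
position: [0.4533, -0.4245, 0.1469]
tool_rot: [0.707, 0.707, -0.0, 0.002]
force: [0.4, 0.0, 0.7]
grip_width: 0.088
grasp_force: 0.0
```

```bash
python3 -c "
from plant import r
print(r.sense()['position'])"
```

```text
[ 0.45332884 -0.42452992  0.14691504]
```

Converted, 0.01 m / 0.4 = 0.025.

Call:
shift_gripper:
  plan: {"increments": [[0,0,0.025,0,0,0,0.088],[0,0,0,0,0,0,0.06],[0,0,0,0,0,0,0.06],[0,0,0,0,0,0,0.06],[0,0,0,0,0,0,0.06],[0,0,0,0,0,0,0.04],[0,0,0,0,0,0,0.04],[0,0,0,0,0,0,0.04]]}
  grip_force: 30

```text
time: 18.6
position: [0.4524, -0.4244, 0.1345]
tool_rot: [0.707, 0.707, -0.0, 0.0]
force: [-0.0, 1.1, 1.0]
grip_width: 0.0468
grasp_force: 29.5
```

Call:
shift_gripper:
  plan: {"increments": [[0,0,0,0,0,0,0.04],[0,0,0,0,0,0,0.04],[0,0,0,0,0,0,0.04]]}

```text
time: 18.85
position: [0.4524, -0.4244, 0.1345]
tool_rot: [0.707, 0.707, -0.0, 0.0]
force: [-0.3, 0.2, 2.6]
grip_width: 0.0469
grasp_force: 29.4
```

```bash
python3 -c "
from plant import r
print(r.sense()['position'])"
```

```text
[ 0.4524166  -0.42439068  0.13445378]
```

Converted, -0.03 m / 0.4 = -0.075, 0.025 m / 0.4 = 0.0625.

Call:
shift_gripper:
  plan: {"increments": [[0,0,-0.0375,0,0,0,0.04],[0,0,-0.075,0,0,0,0.04],[0,0,-0.075,0,0,0,0.04],[0,0,-0.0375,0,0,0,0.04],[0.025,0,0,0,0,0,0.04],[0.0375,0,0,0,0,0,0.04],[0.05,0,0,0,0,0,0.04],[0.0625,0,0,0,0,0,0.04]]}

```text
time: 19.52
position: [0.4518, -0.3531, 0.2221]
tool_rot: [0.707, 0.707, 0.0, -0.002]
force: [0.6, -0.0, -2.0]
grip_width: 0.0468
grasp_force: 29.8
```

Call:
shift_gripper:
  plan: {"increments": [[0.0625,0,0,0,0,0,0.04],[0.0625,0,0,0,0,0,0.04],[0.0625,0,0,0,0,0,0.04],[0.05,0,0,0,0,0,0.04],[0.0375,0.0125,0,0,0,0,0.04],[0.025,0.025,0,0,0,0,0.04],[0.0125,0.0375,0,0,0,0,0.04],[0,0.05,0,0,0,0,0.04]]}

```text
time: 20.18
position: [0.5017, -0.227, 0.2228]
tool_rot: [0.707, 0.707, -0.0, -0.002]
force: [-0.8, -0.8, -2.5]
grip_width: 0.0467
grasp_force: 29.8
```

Call:
shift_gripper:
  plan: {"increments": [[0,0.0625,0,0,0,0,0.04],[0,0.0625,0,0,0,0,0.04],[0,0.05,0,0,0,0,0.04],[0,0.0375,0,0,0,0,0.04],[0,0.025,0,0,0,0,0.04],[0,0,0,0,0,0,0.04],[0,0,0,0,0,0,0.04],[0,0,0,0,0,0,0.04]]}

```text
time: 20.85
position: [0.5965, -0.2288, 0.2233]
tool_rot: [0.707, 0.707, -0.0, -0.001]
force: [0.4, -0.8, -2.8]
grip_width: 0.0465
grasp_force: 29.8
```

```bash
cat > chk.py <<'E'
from plant import r
from h import *
np.set_printoptions(precision=4,suppress=True)
s=r.sense();print(s["position"],s["force"])
for n in("scene","side"):
    v=V(r.snapshot(n)); P=s["position"]
    z0=P[2]-.1345
    uv=v.proj([(P[0],P[1],z0+z) for z in (0,.03,.06,.1)]);
    for (x,y),z in zip(uv,(0,.03,.06,.1)):
        row=v.hsv[int(round(y)),int(x)-30:int(x)+30]; k=(row[:,0]<14)&(row[:,1]>110)&(row[:,2]<150)
        i=np.nonzero(k)[0]; print(n,z,round(x,1),round(y,1),(i.min()+int(x)-30,i.max()+int(x)-30,len(i)) if len(i) else None)
E
python3 chk.py
```

```text
[ 0.5965 -0.2288  0.2233] [ 0.3645 -0.7917 -2.7682]
scene 0 351.7 233.3 (np.int64(342), np.int64(379), 38)
scene 0.03 352.9 226.8 (np.int64(341), np.int64(370), 30)
scene 0.06 354.2 220.0 (np.int64(324), np.int64(361), 25)
scene 0.1 355.9 210.6 (np.int64(325), np.int64(363), 24)
side 0 303.2 231.0 (np.int64(273), np.int64(332), 30)
side 0.03 303.7 219.9 (np.int64(293), np.int64(314), 22)
side 0.06 304.2 208.5 (np.int64(294), np.int64(313), 20)
side 0.1 304.9 192.7 (np.int64(298), np.int64(313), 16)
```

Converted, 0.03 m / 0.4 = 0.075, 0.002 m / 0.4 = 0.005.

Call:
shift_gripper:
  plan: {"increments": [[0,0.005,0.05,0,0,0,0.04],[0,0,0.075,0,0,0,0.04],[0,0,0.05,0,0,0,0.04],[0,0,0.0125,0,0,0,0.04],[0,0,0,0,0,0,0.04],[0,0,0,0,0,0,0.04],[0,0,0,0,0,0,0.04]]}

```text
time: 21.53
position: [0.5999, -0.2297, 0.1511]
tool_rot: [0.707, 0.707, 0.0, 0.002]
force: [-0.1, 0.0, -2.3]
grip_width: 0.0469
grasp_force: 29.8
```

```bash
python3 chk.py
```

```text
[ 0.5999 -0.2297  0.1511] [-0.1472  0.0183 -2.2891]
scene 0 349.8 247.7 (np.int64(321), np.int64(378), 32)
scene 0.03 350.9 241.7 (np.int64(340), np.int64(379), 28)
scene 0.06 352.1 235.4 (np.int64(343), np.int64(381), 39)
scene 0.1 353.7 226.8 (np.int64(341), np.int64(370), 27)
side 0 303.4 256.7 (np.int64(294), np.int64(325), 5)
side 0.03 303.9 246.3 (np.int64(294), np.int64(332), 26)
side 0.06 304.4 235.6 (np.int64(296), np.int64(332), 25)
side 0.1 305.1 220.9 (np.int64(298), np.int64(313), 16)
```

Converted, 0.006 m / 0.4 = 0.015, 0.001 m / 0.4 = 0.0025.

Call:
shift_gripper:
  plan: {"increments": [[0,0,0.015,0,0,0,0.04],[0,0,0.0025,0,0,0,0.04],[0,0,0.0025,0,0,0,0.04],[0,0,0.0025,0,0,0,0.04],[0,0,0,0,0,0,0.04],[0,0,0,0,0,0,0.04]]}

```text
time: 22.13
position: [0.5994, -0.2294, 0.1405]
tool_rot: [0.707, 0.707, -0.0, 0.0]
force: [-0.6, 0.4, 0.8]
grip_width: 0.0469
grasp_force: 29.6
```

```bash
python3 -c "
from plant import r
print(r.sense()['position'],r.sense()['force'])"
```

```text
[ 0.59941146 -0.22936299  0.14054313] [-0.6333519   0.41982375  0.77796838]
```

Call:
shift_gripper:
  plan: {"increments": [[0,0,0,0,0,0,0.065],[0,0,0,0,0,0,0.065],[0,0,0,0,0,0,0.065],[0,0,0,0,0,0,0.065],[0,0,0,0,0,0,0.065],[0,0,0,0,0,0,0.065]]}

```text
time: 22.63
position: [0.5994, -0.2293, 0.1402]
tool_rot: [0.707, 0.707, -0.0, 0.0]
force: [0.2, 0.4, -0.3]
grip_width: 0.0649
grasp_force: 0.0
```

Call:
shift_gripper:
  plan: {"increments": [[0,0,-0.1,0,0,0,0.065],[0,0,-0.1,0,0,0,0.065],[0,0,-0.1,0,0,0,0.088],[0.0875,-0.045,0,0,0,0,0.088],[0.0875,-0.045,0,0,0,0,0.088],[0.0875,-0.045,0,0,0,0,0.088],[0.0875,-0.045,0,0,0,0,0.088],[0.0875,-0.045,0,0,0,0,0.088]]}

```text
time: 23.3
position: [0.5082, -0.0529, 0.2603]
tool_rot: [0.707, 0.707, 0.0, 0.0]
force: [0.4, 0.1, 0.2]
grip_width: 0.0879
grasp_force: 0.0
```

Call:
shift_gripper:
  plan: {"increments": [[0.0875,-0.045,0,0,0,0,0.088],[0.0875,-0.045,0,0,0,0,0.088],[0.0875,-0.045,0,0,0,0,0.088],[0.0875,-0.045,0,0,0,0,0.088],[0.0875,-0.045,0,0,0,0,0.088],[0.0875,-0.035,0,0,0,0,0.088],[0,0,0,0,0,0,0.088],[0,0,0,0,0,0,0.088]]}

```text
time: 23.97
position: [0.4047, 0.157, 0.2605]
tool_rot: [0.706, 0.708, 0.0, 0.0]
force: [0.4, -0.0, -0.2]
grip_width: 0.0883
grasp_force: 0.0
```

Call:
shift_gripper:
  plan: {"increments": [[0,0,0,0,0,0,0.088],[0,0,0,0,0,0,0.088]]}

```text
time: 24.13
position: [0.406, 0.1548, 0.2602]
tool_rot: [0.708, 0.707, -0.0, 0.0]
force: [-0.3, -0.7, 0.1]
grip_width: 0.0878
grasp_force: 0.0
```

```bash
cat > tg.py <<'E'
from plant import r
from h import *
np.set_printoptions(precision=4,suppress=True)
print(r.sense()["position"],r.sense()["tool_rot"])
for nm in ("wrist","scene"):
    v=V(r.snapshot(nm));m=cv2.inRange(v.hsv,(0,150,70),(8,255,255))|cv2.inRange(v.hsv,(172,150,70),(180,255,255))
    n,l,st,c=cv2.connectedComponentsWithStats(m)
    for i in range(1,n):
        if st[i,4]>(80 if nm=="wrist" else 10):
            P=v.plane([c[i]],.02)[0]
            if -.3<P[1]-.18<.3 and P[0]<.75 and P[1]>0: print(nm,st[i],c[i],P)
    if nm=="wrist":cv2.imwrite("pics/wt.png",v.img[:,:,::-1])
E
python3 tg.py
```

```text
[0.406  0.1548 0.2602] [ 0.7076  0.7066 -0.      0.0001]
wrist [241  38  14  47 480] [247.6833  60.3375] [0.3717 0.2562 0.02  ]
wrist [314  43  18  47 477] [322.9308  65.4465] [0.4427 0.2515 0.02  ]
wrist [252 120  13  55 291] [258.1375 146.2062] [0.3798 0.1754 0.02  ]
wrist [293 123  19  54 296] [302.1689 149.6284] [0.4239 0.1719 0.02  ]
scene [207 192   8  12  47] [210.5106 196.383 ] [0.4411 0.248  0.02  ]
scene [189 202  10  11  60] [193.25   206.7167] [0.3699 0.2521 0.02  ]
scene [218 205   9  12  26] [221.9615 210.6154] [0.4249 0.1702 0.02  ]
scene [205 213  13  12  67] [211.1045 218.4478] [0.3774 0.1693 0.02  ]
scene [ 36 240  13  14  43] [ 41.186  246.3721] [-0.0569  0.4526  0.02  ]
scene [ 28 248   9   9  36] [ 32.0278 252.8889] [-0.0876  0.4485  0.02  ]
```

Converted, 0.04 m / 0.4 = 0.1, 0.019 m / 0.4 = 0.0475, 0.07 rad / 3.1416 = 0.0223.

Call:
shift_gripper:
  plan: {"increments": [[0.0475,-0.01,0,0,0,0,0.088],[0,0,0.075,0,0,0.0223,0.088],[0,0,0.1,0,0,0,0.088],[0,0,0.1,0,0,0,0.088],[0,0,0.1,0,0,0,0.088],[0,0,0.075,0,0,0,0.088],[0,0,0,0,0,0,0.088],[0,0,0,0,0,0,0.088]]}
  grip_force: 20

```text
time: 24.9
position: [0.4016, 0.1741, 0.08]
tool_rot: [0.732, 0.681, -0.001, -0.001]
force: [0.3, 0.4, -0.2]
grip_width: 0.088
grasp_force: 0.0
```

```bash
python3 tg.py
```

```text
[0.4016 0.1741 0.08  ] [ 0.7319  0.6814 -0.0011 -0.0007]
wrist [ 340   31   34   90 1939] [356.3079  74.6823] [0.4421 0.2518 0.02  ]
wrist [ 196   33   35   90 1951] [213.3168  75.673 ] [0.372  0.2564 0.02  ]
wrist [230 183  32  93 899] [245.624 228.911] [0.3798 0.1754 0.02  ]
wrist [311 183  31  93 915] [325.9311 228.6536] [0.4239 0.1724 0.02  ]
scene [209 195   6   9  31] [211.4839 198.129 ] [0.4381 0.2392 0.02  ]
scene [189 202   9  11  44] [192.8636 207.2955] [0.3673 0.2509 0.02  ]
scene [218 205   9  12  27] [221.8148 210.4074] [0.4251 0.1712 0.02  ]
scene [205 213  13  12  69] [210.9855 218.3768] [0.3773 0.1698 0.02  ]
scene [ 12 241  34  24 126] [ 28.3651 254.4683] [-0.0978  0.4506  0.02  ]
```

Converted, 0.03 m / 0.4 = 0.075, 0.023 m / 0.4 = 0.0575.

Call:
shift_gripper:
  plan: {"increments": [[0,0,0.075,0,0,0,0.088],[0,0,0.0575,0,0,0,0.088],[0,0,0,0,0,0,0.088],[0,0,0,0,0,0,0.088],[0,0,0,0,0,0,0.088],[0,0,0,0,0,0,0.088]]}
  grip_force: 20

```text
time: 25.5
position: [0.4024, 0.1749, 0.029]
tool_rot: [0.731, 0.682, 0.001, 0.001]
force: [-0.2, -0.0, 0.5]
grip_width: 0.088
grasp_force: 0.0
```

Call:
shift_gripper:
  plan: {"increments": [[0,0,0,0,0,0,0.015],[0,0,0,0,0,0,0.015],[0,0,0,0,0,0,0.015],[0,0,0,0,0,0,0.015],[0,0,0,0,0,0,0.015],[0,0,0,0,0,0,0.015],[0,0,0,0,0,0,0.015],[0,0,0,0,0,0,0.015]]}
  grip_force: 20

```text
time: 26.17
position: [0.4014, 0.1747, 0.0273]
tool_rot: [0.731, 0.682, 0.0, 0.0]
force: [0.6, 0.2, 1.2]
grip_width: 0.0367
grasp_force: 3.9
```

Call:
shift_gripper:
  plan: {"increments": [[0,0,0,0,0,0,0.015],[0,0,0,0,0,0,0.015],[0,0,0,0,0,0,0.015],[0,0,0,0,0,0,0.015]]}

```text
time: 26.5
position: [0.4015, 0.1747, 0.0273]
tool_rot: [0.731, 0.682, 0.0, 0.0]
force: [0.3, 0.3, 3.0]
grip_width: 0.0208
grasp_force: 19.9
```

Converted, 0.04 m / 0.4 = 0.1, -0.03 m / 0.4 = -0.075.

Call:
shift_gripper:
  plan: {"increments": [[0,0,-0.05,0,0,0,0.015],[0,0,-0.075,0,0,0,0.015],[0,0,-0.05,0,0,0,0.015],[0.01,0.075,0,0,0,0,0.015],[0.01,0.0875,0,0,0,0,0.015],[0.01,0.1,0,0,0,0,0.015],[0.01,0.1,0,0,0,0,0.015],[0.01,0.075,0,0,0,0,0.015]]}

```text
time: 27.17
position: [0.5797, 0.1821, 0.0969]
tool_rot: [0.732, 0.682, 0.0, 0.0]
force: [0.6, -0.7, -0.7]
grip_width: 0.0207
grasp_force: 19.9
```

Call:
shift_gripper:
  plan: {"increments": [[0,0,0,0,0,-0.0239,0.015],[0,0,0,0,0,-0.0223,0.015],[0,0,0,0,0,0,0.015],[0,0,0,0,0,0,0.015],[0,0,0,0,0,0,0.015]]}

```text
time: 27.58
position: [0.577, 0.1824, 0.0971]
tool_rot: [0.681, 0.732, -0.0, -0.0]
force: [1.2, 0.0, -1.1]
grip_width: 0.0202
grasp_force: 19.9
```

```bash
python3 - <<'E'
from plant import r
from h import *
np.set_printoptions(precision=4,suppress=True)
s=r.sense();print(s["position"],s["tool_rot"],s["grip_width"])
v=V(r.snapshot("wrist"));z=s["position"][2]-.0273+.02
m=cv2.inRange(v.hsv,(0,150,70),(8,255,255))|cv2.inRange(v.hsv,(172,150,70),(180,255,255))
n,l,st,c=cv2.connectedComponentsWithStats(m)
for i in range(1,n):
    if st[i,4]>150: print(st[i],c[i],v.plane([c[i]],z)[0])
a=V(r.snapshot("scene"));w=cv2.inRange(a.hsv,(0,0,185),(180,60,255));w=cv2.morphologyEx(w,cv2.MORPH_CLOSE,np.ones((5,5)))
b=np.load("scene0.npz");a0=V(b);w=cv2.inRange(a0.hsv,(0,0,150),(180,70,255));n,l,st,c=cv2.connectedComponentsWithStats(w)
i=l[188,250];ys,xs=np.nonzero(l==i);P=a0.plane(np.c_[xs,ys],.014)[:,:2].astype(np.float32);print(st[i],cv2.minAreaRect(P*1000))
cv2.imwrite("pics/last.png",np.hstack([v.img[:,:400],cv2.resize(a.img[130:280,180:330],(400,420))])[:,:,::-1])
E
```

```text
[0.577  0.1824 0.0971] [ 0.6808  0.7325 -0.0002 -0.0002] 0.020159491638106382
[ 254   10   53  124 5218] [280.0657  68.5602] [0.5691 0.2622 0.0898]
[ 296  206   14  111 1290] [302.4147 265.3907] [0.5836 0.1865 0.0898]
[ 258  209   15  108 1265] [264.7312 266.1099] [0.5681 0.1851 0.0898]
[ 213  162   76   52 1887] ((575.3720092773438, 192.1009979248047), (146.850341796875, 231.97174072265625), 4.598483562469482)
```

Converted, 0.025 m / 0.4 = 0.0625, 0.02 m / 0.4 = 0.05.

Call:
shift_gripper:
  plan: {"increments": [[0,0,0.05,0,0,0,0.015],[0,0,0.0625,0,0,0,0.015],[0,0,0.025,0,0,0,0.015],[0,0,0.0075,0,0,0,0.015],[0,0,0,0,0,0,0.015],[0,0,0,0,0,0,0.015],[0,0,0,0,0,0,0.015],[0,0,0,0,0,0,0.015]]}

```text
time: 28.35
position: [0.5778, 0.1825, 0.0403]
tool_rot: [0.68, 0.733, 0.001, 0.001]
force: [0.2, -0.4, -0.8]
grip_width: 0.0206
grasp_force: 19.9
```

Call:
shift_gripper:
  plan: {"increments": [[0,0,0.0075,0,0,0,0.015],[0,0,0.0025,0,0,0,0.015],[0,0,0.0025,0,0,0,0.015],[0,0,0,0,0,0,0.015],[0,0,0,0,0,0,0.015]]}

```text
time: 28.77
position: [0.5773, 0.1824, 0.0342]
tool_rot: [0.68, 0.733, -0.0, -0.0]
force: [0.2, -0.4, -1.5]
grip_width: 0.0207
grasp_force: 19.9
```

Converted, 0.001 m / 0.4 = 0.0025, 0.0005 m / 0.4 = 0.0013.

Call:
shift_gripper:
  plan: {"increments": [[0,0,0.0025,0,0,0,0.015],[0,0,0.0013,0,0,0,0.015],[0,0,0,0,0,0,0.015],[0,0,0,0,0,0,0.03],[0,0,0,0,0,0,0.03],[0,0,0,0,0,0,0.04],[0,0,0,0,0,0,0.05],[0,0,0,0,0,0,0.06]]}

```text
time: 29.43
position: [0.5774, 0.1824, 0.0328]
tool_rot: [0.68, 0.733, 0.0, 0.0]
force: [0.2, -0.1, -0.3]
grip_width: 0.0481
grasp_force: 2.3
```

Call:
shift_gripper:
  plan: {"increments": [[0,0,0,0,0,0,0.075],[0,0,0,0,0,0,0.075],[0,0,0,0,0,0,0.075],[0,0,0,0,0,0,0.075],[0,0,0,0,0,0,0.075]]}

```text
time: 29.85
position: [0.5774, 0.1824, 0.0328]
tool_rot: [0.68, 0.733, 0.0, 0.0]
force: [-0.0, 0.1, 0.0]
grip_width: 0.0752
grasp_force: 0.0
```

```bash
python3 -c "
from plant import r
print(r.sense()['position'])"
```

```text
[0.57736447 0.18241917 0.03278065]
```

Lift clear and look at the whole result (last picture).

Converted, -0.04 m / 0.4 = -0.1, -0.03 m / 0.4 = -0.075.

Call:
shift_gripper:
  plan: {"increments": [[0,0,-0.05,0,0,0,0.075],[0,0,-0.1,0,0,0,0.075],[0,0,-0.1,0,0,0,0.075],[0,0,-0.1,0,0,0,0.075],[0,0,-0.1,0,0,0,0.075],[0,0,-0.1,0,0,0,0.075],[0,0,-0.075,0,0,0,0.075]]}

```text
time: 30.43
position: [0.5773, 0.1825, 0.2866]
tool_rot: [0.68, 0.733, 0.001, 0.001]
force: [-0.0, -0.7, 0.4]
grip_width: 0.0752
grasp_force: 0.0
```

Call:
shift_gripper:
  plan: {"increments": [[0,0,0,0,0,0,0.075],[0,0,0,0,0,0,0.075],[0,0,0,0,0,0,0.075]]}

```text
time: 30.68
position: [0.577, 0.1824, 0.2816]
tool_rot: [0.68, 0.733, -0.001, -0.001]
force: [0.1, -0.2, 0.7]
grip_width: 0.0749
grasp_force: 0.0
```

```bash
python3 - <<'E'
from plant import r
from h import *
np.set_printoptions(precision=4,suppress=True)
v=V(r.snapshot("wrist"));print(r.sense()["position"])
m=cv2.inRange(v.hsv,(0,150,70),(8,255,255))|cv2.inRange(v.hsv,(172,150,70),(180,255,255))
n,l,st,c=cv2.connectedComponentsWithStats(m)
for i in range(1,n):
    if st[i,4]>80: print(st[i],c[i],v.plane([c[i]],.027)[0])
a=V(r.snapshot("scene"));b=V(r.snapshot("side"))
cv2.imwrite("pics/final.png",np.hstack([cv2.resize(v.img[:300,150:450],(250,250)).repeat(1,0),cv2.resize(a.img[140:310,170:410],(0,0),fx=1.45,fy=1.47)[:250],cv2.resize(b.img[150:310,220:340],(187,250))])[:,:,::-1])
E
```

```text
[0.5769 0.1824 0.2811]
[314  65  12  42 309] [319.5178  84.7217] [0.6055 0.2644 0.027 ]
[242  66  13  42 314] [248.3726  85.5127] [0.5349 0.2585 0.027 ]
[258 141  14  49 200] [264.46 165.54] [0.5557 0.1791 0.027 ]
[299 140  14  50 207] [305.2947 164.6763] [0.5986 0.1832 0.027 ]
```

View pics/final.png

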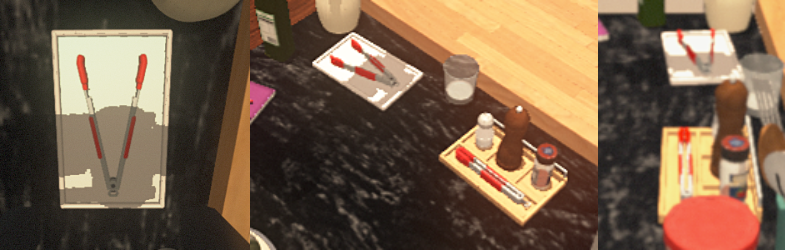

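The left panel shows the open tongs flat inside the drip tray. The other two show the mill, shaker and jar upright in their bays, the shut tongs in the slot, and the bottle and tumbler still standing. I'm handing in the job.

```bash
python3 -c "
from plant import r
print(r.close_job())"
```

```text
the job is handed in; nothing more can be done
None
```

The job is handed in at about 31 s of the 118 s allowed; no verdict was returned, but the last picture shows the mill, shaker and jar upright in their bays, the shut tongs in the slot, the open tongs flat in the drip tray, and the oil bottle and tumbler still standing.

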